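Uncover the insert dispenser and hold its sprung gate half open

TASK

Lift the yellow dust cover off the blue insert dispenser and set it down, not drop it, upright in the middle of the dark mat. Then slide the dispenser's sprung gate by its orange tab to half travel (tab level with the green lines), never beyond three quarters, and finish holding it there against the spring: do not let go at the end. Leave the bowl, the cup and the red boxes where they are.

Things in the scene. Friction and masses are not known exactly. Their poses are not given: they have to be found in the camera images.
- dispenser: Blue bin, fixed, 150 (x) x 220 (y) x 90 mm high, turned any way round; origin at the centre of its underside, z up. The gate closes a mouth in its deck (x -40..40, y -90..-10 mm). Two aluminium rails along y (at x = -50.5 and 50.5, tops 96 mm above the table) bear lines: black at y = -50 and 30 mm (where the tab stands at shut and fully open), green at y = -10 mm (half travel).
- gate (a joint): Travel of the sprung steel gate in m: 0 = shut, 0.08 = fully open, 0.04 = half. It slides towards the dispenser's +y axis. A spring pushes it shut, with about 4 N when shut, rising steadily to 10 N at half and 16 N fully open; friction 0.5 N. Let go, it springs shut.
- gate_tab (a point): Point on the gate's upright orange tab, in its middle, 121 mm above the table and 14 mm below the tab's top. The tab is 10 mm thick along the slide direction (dispenser's y), 40 mm wide (dispenser's x) and rises from 95 mm to 135 mm above the table. It stands in the middle of the 90 x 90 mm gate plate, at dispenser x = 0, y = -50 mm + travel. Its axes are the dispenser's. While the cover is on, the tab is inside it.
- cover: Loose yellow dust cover, a box open below, 108 (x) x 100 (y) x 55 mm, walls 5 mm, 0.13 to 0.25 kg; origin at the centre of its lower rim, z up. It starts resting on the rails over the shut gate, its origin 96 mm above the table, its axes about the dispenser's. On top stands a black grip fin.
- cover_grip (a point): Point in the cover's black grip fin, 78 mm above the cover's rim and 11 mm below the fin's top. The fin is 50 mm long (cover's x), 14 mm thick (cover's y) and rises 34 mm above the cover's top. Its axes are the cover's.
- mat: Dark rubber mat, fixed, 180 x 180 x 4 mm, left or right of the dispenser; origin at the centre of its underside.
- bowl: Bystander: loose blue plastic bowl, rim 170 mm across, 70 mm high, on the side of the dispenser where the mat is not; origin at the centre of its underside.
- cup: Bystander: loose red round tub holding white inserts, 100 mm across, 55 mm high; origin at the centre of its underside.
- box_low: Bystander: loose red gift box, 102 x 72 x 30 mm, on the table; origin at the centre of its underside.
- box_top: Bystander: the same kind of box, resting on box_low.
There are look-alikes about, which are no part of the job. Several things have the shape of the cover; the one meant has the colours described above.

How it is judged:
By the outcome, as a careful person would: the job done as asked, in the order asked, and still so for the second after the job is handed in, while the arm keeps its last pose, push and grip.
It also fails if it takes over 58 s, if anything falls off the work surface, if the arm or the gripper's body presses on something with over 40 N, if the wrist force passes 120 N, or if a joint passes its speed limit or range.

ROBOT

A 6-joint arm with a two-finger parallel gripper is mounted at the origin on the work surface. World frame = base frame: x ahead of the robot, y to its left, z up, the work surface at z = 0. Lengths are in m, angles in rad, forces in N, time in s.
With the tool pointing down it reaches from about 0.375 to 0.9 m from the base axis. Payload 3.1 kg.
Tool frame: the origin (TCP) lies where the fingers leave the gripper's body, on its centre line; the fingertips stand 73 mm ahead of it and the grasp point (between the pads) lies 54 mm ahead of it; z points along the fingers, y is the line along which they close (so a half turn about z gives the same grasp; the last joint's range is limited). The gripper opens to 85 mm and grips with 20 to 120 N. Pads are 22 mm wide; open, the fingers measure 114 mm over their backs; the gripper's body (76 mm by 85 mm) begins 54 mm behind the grasp point. The pads swing forward as they close: fully open they stand 13 mm farther back than shut.
Start: joints at [1.05, 0.527, 1.433, -0, 1.181, -0.178], TCP at [0.209, 0.589, 0.304] pointing down, gripper open.
Joint ranges: [-3.08, 3.08], [-0.75, 2.2], [0.22, 2.44], [-1.43, 4.57], [0, 2.65], [-2.85, 2.85]. Speed limits (rad/s): [2.79, 2.79, 3.14, 3.14, 3.14, 3.14].

INTERFACE

Orientations are given as a unit quaternion [x, y, z, w].
In Python, from station import manip gives the robot as it stands.
- The arm moves only by the tool step_arm, never from a script. Its argument "moves" is one flat list of numbers, 5 for each row, row after row: the opening, from 0 (shut) to 1 (fully open), then the shift along the world's x, y, z scaled (see below), then the turn about the world's z scaled (see below). In form: [fingers, x, y, z, yaw, fingers, x, y, z, yaw, ...]. A call has 1 to 12 rows; each row is the pose to reach, as a shift and turn from the pose commanded when the call began, turning the shorter way round; what a row does not reach only later rows make up. The controller multiplies each number of a shift by 200 mm and each number of a turn by pi rad. A row lasts 1/8 s, in which the tool goes at most 62.5 mm and 10.7 degrees, less where a joint would pass 70% of its speed; a pose out of reach is approached as far as the arm can. A call with a number of a shift or a turn outside -1 to 1 is refused whole. A call with a gripper value outside its range is refused whole. The fingers move at their own pace and stop on an object; "grip_force" is the grip in N (left out, the last holds). Time passes only in rows, so rows that repeat a pose let the fingers close. It gives the time, the measured TCP pose, the force, the opening and the grip force at its end, in the units of the state.
- manip.sense(): the state, without advancing time (a new reading comes with each control period).
- manip.snapshot(name): name is "side" or "top"; returns a dict with "color" (400x640x3 uint8, blue, green, red), "z_map" (400x640 float32, m along the optical axis (not along the pixel's ray), 0 where there is no reading), "fovy" (degrees; the focal length in pixels is half the picture's height over the tangent of half this angle, whatever the lens; pixels are square), "cx", "cy" (the principal point, pixels), "R" (3x3) and "t" (3): a world point X has camera coordinates R X + t. Camera axes: x right, y down, z forward; pixel columns grow to the right and rows downward; lengths in m; the calibration is good to about 2 mm. A picture is of the moment at which its call begins.
- manip.sign_off(): hands the job in; it is judged then, once.
The state is a dict: "t": time; "q": joint angles; "qd": joint speeds; "tau": joint torques, N m; "tcp_pos": TCP position; "tool_rot": TCP orientation; "force": force on the tool from outside, world axes, zero at the start; "ft_torque": the same for the moment, N m; "finger_gap": opening from 0.0 (shut) to 1.0 (fully open); "gripper_force": force on a finger pad.
Only numpy, scipy, OpenCV 4.12 (cv2) and the standard library are available. Lean on these libraries where they do the work, as an engineer would, in place of code of your own. Each camera call takes 0.05 s, during which the arm holds its last target. There are 200 camera calls.

## Working session

There is one attempt and no reset: what is moved stays moved. The work goes in short steps, Python scripts to look and compute and a tool call to move; the robot and the scene stay as the last step left them, time stands still between calls to the robot, and variables do not carry over. Pictures are saved under pics/ and viewed, at most 10 in all, crops included, and the job is handed in when it is done.

Besides the shell and the picture viewer there is one more tool, called after "Call:" as name(argument=value, ...) on one line, values as JSON. step_arm: Moves the arm, as the interface text tells. Its arguments: {"type":"object","properties":{"moves":{"type":"array","items":{"type":"number"}},"grip_force":{"type":"number"}},"required":["moves"]}

```bash
mkdir -p pics
cat > h.py <<'E'
import numpy as np, cv2
from station import manip
def snap(n):
    s=manip.snapshot(n); s['f']=s['color'].shape[0]/2/np.tan(np.radians(s['fovy'])/2); s['R']=np.array(s['R']); s['t']=np.array(s['t']); return s
def ray(s,u,v):
    d=s['R'].T@np.array([(u-s['cx'])/s['f'],(v-s['cy'])/s['f'],1]); return -s['R'].T@s['t'],d
def onz(s,u,v,z):
    c,d=ray(s,u,v); return c+d*(z-c[2])/d[2]
def cloud(s):
    v,u=np.mgrid[:400,:640]; z=s['z_map']; P=np.stack([(u-s['cx'])/s['f']*z,(v-s['cy'])/s['f']*z,z],-1)
    return (P-s['t'])@s['R']
def proj(s,X):
    c=s['R']@np.array(X)+s['t']; return c[:2]/c[2]*s['f']+[s['cx'],s['cy']]
E
python3 - <<'E'
from h import *
a=snap('top');b=snap('side')
cv2.imwrite('pics/top0.png',a['color']);cv2.imwrite('pics/side0.png',b['color'])
for s in(a,b): print(s['fovy'],s['cx'],s['cy'],-s['R'].T@s['t'])
print(manip.sense())
E
```

```text
51.52735244114727 324.22661496974865 205.432979446689 [0.36515354 0.01073424 1.15622694]
50.69777748583377 319.54888094605616 192.6513174854336 [ 0.40940641 -0.86334293  0.60518429]
{'t': 0.1, 'q': array([ 1.05049996e+00,  5.28419361e-01,  1.43378544e+00,  2.96103416e-05,
        1.18139360e+00, -1.78484805e-01]), 'qd': array([ 0.0005622 , -0.00138579, -0.00374059, -0.00114695,  0.00060113,
       -0.00043509]), 'tau': array([ 9.23533153e-04, -4.43306351e+01, -1.78586519e+01, -1.79923923e-04,
        3.83628052e-03,  9.64964386e-06]), 'tcp_pos': array([0.20919908, 0.5884135 , 0.30299938]), 'tool_rot': array([ 1.70080470e-01,  9.85429667e-01, -9.37593953e-04, -3.56172679e-04]), 'force': array([-0.6802921 ,  0.54591993, -0.45605091]), 'ft_torque': array([ 0.01862683,  0.03442694, -0.04730184]), 'gripper_force': 0.0, 'finger_gap': 0.9990939066073278}
```

View pics/top0.png

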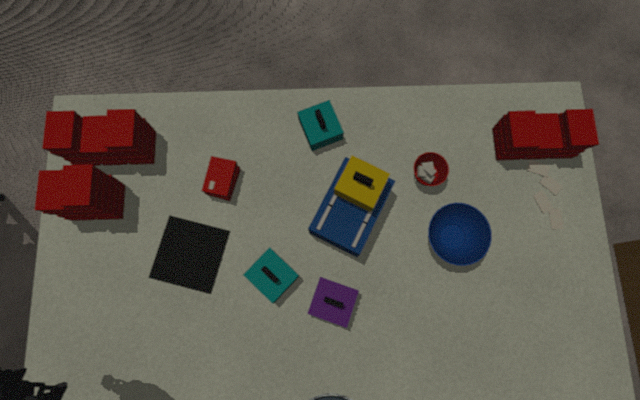

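View pics/side0.png

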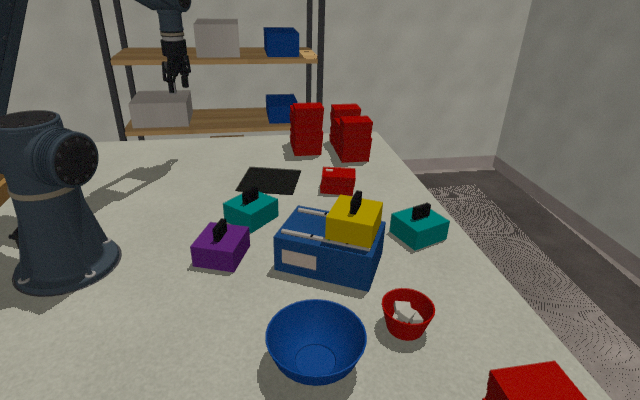

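The top view shows these candidates with the cover's shape: yellow (362,182) on the blue dispenser, teal (320,125), teal (271,275) and purple (334,303). I choose the yellow one, on the blue bin at (352,205). The mat is at (190,255), the bowl at (460,234), the cup at (431,169) and the boxes at (220,178).

Run:
```python
from h import *
a=snap('top'); hsv=cv2.cvtColor(a['color'],cv2.COLOR_BGR2HSV); C=cloud(a)
def rect(m,z,name):
    cs,_=cv2.findContours(m.astype(np.uint8),0,1); c=max(cs,key=cv2.contourArea)
    w=np.array([onz(a,*p[0],z)[:2] for p in c],np.float32)*1000
    r=cv2.minAreaRect(w); print(name,np.round(r[0],1),np.round(r[1],1),round(r[2],1)); return r
def box(u0,u1,v0,v1):
    m=np.zeros((400,640),bool); m[v0:v1,u0:u1]=1; return m
H,S,V=[hsv[...,i].astype(int) for i in range(3)]
yel=(H>18)&(H<38)&(S>120)&(V>60)&box(320,400,145,225)
Z=C[...,2]
ok=a['z_map']>0
print('ztop yel',np.percentile(Z[yel&ok],[10,50,90]))
cs,_=cv2.findContours(yel.astype(np.uint8),0,1);c=max(cs,key=cv2.contourArea)
fill=np.zeros((400,640),np.uint8);cv2.drawContours(fill,[c],-1,1,-1)
rect((fill>0)&(Z>0.14),0.151,'yeltop')
fin=box(345,385,165,200)&(Z>.172); print('fin n',fin.sum(), C[fin].mean(0)); rect(fin,.185,'fin')
fk=(fill>0)&(V<45); rect(fk,.185,'finblack')
blue=(H>100)&(H<120)&(S>120)&box(300,400,145,265); dis=(blue|(fill>0)|(box(300,400,145,265)&(Z>.08)))
rect(dis&(Z>.08)&(Z<.2),.09,'disp')
mat=(V<35)&box(140,240,205,300); rect(mat,.004,'mat')
w=(S<60)&(V>110)&(Z>.085)&box(300,400,145,265); n,l,st,ce=cv2.connectedComponentsWithStats(w.astype(np.uint8))
for i in range(1,n):
    if st[i,4]>15: print('rail',ce[i],onz(a,*ce[i],.096),st[i,4]); rect(l==i,.096,'r')
red=((H<8)|(H>172))&(S>150)&box(195,250,150,205); print('box z',np.percentile(Z[red&ok],[50,95,99]),C[red&ok&(Z>.02)].mean(0)); rect(red,.06,'box')
k=a['color'][140:270,290:420]; cv2.imwrite('pics/crop.png',cv2.resize(k,None,fx=4.5,fy=4.5,interpolation=cv2.INTER_CUBIC))
```

```text
ztop yel [0.14801921 0.15062291 0.15321895]
yeltop [634.6 -99.1] [107.4 102.4] 60.9
fin n 141 [ 0.62653504 -0.09707318  0.21110388]
fin [633.8 -99.3] [49.  16.9] 60.5
finblack [631.1 -97.2] [45.7 19.2] 60.5
disp [594.6 -79.7] [149.9 233.3] 61.3
mat [482.  372.6] [173.6 174.4] 74.0
rail [332.68181818 199.36363636] [ 0.60267588 -0.02608693  0.096     ] 22
r [602.3 -25.6] [ 5.9 22.7] 61.9
rail [323.31343284 217.55223881] [5.55056340e-01 7.24398857e-05 9.60000000e-02] 67
r [ 5.561e+02 -3.000e-01] [ 7.  63.6] 61.9
rail [366.88888889 217.05555556] [ 0.55269516 -0.11323648  0.096     ] 18
r [ 552.8 -113.5] [ 5.7 19.2] 54.0
rail [358.28813559 234.93220339] [ 0.50667517 -0.08850995  0.096     ] 59
r [506.9 -88.6] [ 5.7 64.2] 60.9
box z [0.05893754 0.06279378 0.06394992] [0.68412778 0.27726462 0.05556209]
box [680.7 276.6] [ 84.  108.8] 76.3
```

View pics/crop.png

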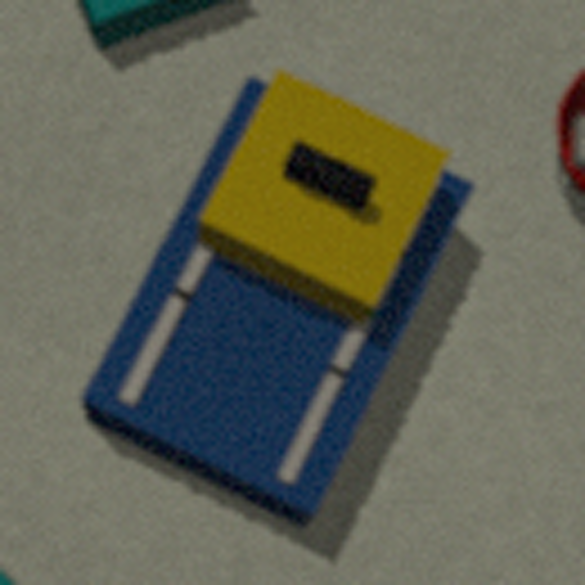

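The crop confirms a yellow cover with a black fin over the far end of the blue bin. The rails' black lines are at crop (183,295) and (339,371), so the slide direction is towards the robot, at about 151°. Moving above the fin.

Call:
step_arm(moves=[1, 0.53, -0.858, 0, -0.138, 1, 0.53, -0.858, 0, -0.138, 1, 0.53, -0.858, 0, -0.138, 1, 0.53, -0.858, 0, -0.138])

```text
t: 0.65
tcp_pos: [0.3167, 0.4145, 0.3037]
tool_rot: [0.38, 0.925, -0.001, -0.0]
force: [0.5, 0.0, -0.1]
finger_gap: 0.998
gripper_force: 0.0
```

Call:
step_arm(moves=[1, 0.53, -0.858, 0, -0.138, 1, 0.53, -0.858, 0, -0.138, 1, 0.53, -0.858, 0, -0.138, 1, 0.53, -0.858, 0, -0.138])

```text
t: 1.15
tcp_pos: [0.4234, 0.2437, 0.3039]
tool_rot: [0.57, 0.822, 0.0, 0.0]
force: [0.5, 0.8, -0.6]
finger_gap: 1.0
gripper_force: 0.0
```

Call:
step_arm(moves=[1, 0.53, -0.858, 0, -0.138, 1, 0.53, -0.858, 0, -0.138, 1, 0.53, -0.858, 0, -0.138, 1, 0.53, -0.858, 0, -0.138])

```text
t: 1.65
tcp_pos: [0.5297, 0.0723, 0.3039]
tool_rot: [0.733, 0.681, 0.001, 0.001]
force: [0.0, 0.9, 0.3]
finger_gap: 0.998
gripper_force: 0.0
```

Call:
step_arm(moves=[1, 0.53, -0.858, 0, -0.138, 1, 0.53, -0.858, 0, -0.138, 1, 0.53, -0.858, 0, -0.138, 1, 0.53, -0.858, 0, -0.138, 1, 0.53, -0.858, 0, -0.138, 1, 0.53, -0.858, 0, -0.138])

```text
t: 2.4
tcp_pos: [0.6324, -0.095, 0.3036]
tool_rot: [0.861, 0.509, -0.0, -0.001]
force: [-0.5, -0.0, -0.7]
finger_gap: 1.002
gripper_force: 0.0
```

```bash
cat >> h.py <<'E'
from scipy.spatial.transform import Rotation as Ro
def st():
    s=manip.sense(); R=Ro.from_quat(s['tool_rot']).as_matrix(); print('t',round(s['t'],2),'tcp',np.round(s['tcp_pos'],4),'ydir',round(np.degrees(np.arctan2(R[1,1],R[0,1])),2),'tilt',np.round(R[:,2],3),'F',np.round(s['force'],1),'gap',round(s['finger_gap'],3),'gf',s['gripper_force'],'q',np.round(s['q'],2)); return s
E
python3 - <<'E'
from h import *
s=st(); b=snap('side'); print(proj(b,[.633,-.098,.174]), proj(b,s['tcp_pos']))
bb=b['color']; cv2.imwrite('pics/s1.png',cv2.resize(bb[60:300,220:460],None,fx=2.5,fy=2.5))
hsv=cv2.cvtColor(bb,cv2.COLOR_BGR2HSV); C=cloud(b)
fin=(hsv[...,2]<60)&(C[...,2]>.153)&(C[...,2]<.2)&(np.hypot(C[...,0]-.633,C[...,1]+.098)<.06)
print(fin.sum(),C[fin].mean(0),C[fin].min(0),C[fin].max(0)); v,u=np.nonzero(fin);print(u.mean(),v.mean(),v.min(),v.max())
E
```

```text
t 2.4 tcp [ 0.6324 -0.095   0.3036] ydir -28.79 tilt [-0.002  0.001 -1.   ] F [-0.5 -0.  -0.7] gap 1.002 gf 0.0 q [-0.32  0.55  1.39  0.    1.2   0.18]
[353.9221428  199.38389605] [357.29783915 141.91642931]
190 [ 0.6332992  -0.11049693  0.17382544] [ 0.61979808 -0.12480159  0.15364248] [ 0.65346891 -0.08046806  0.1869372 ]
355.4947368421053 202.28947368421052 191 213
```

View pics/s1.png

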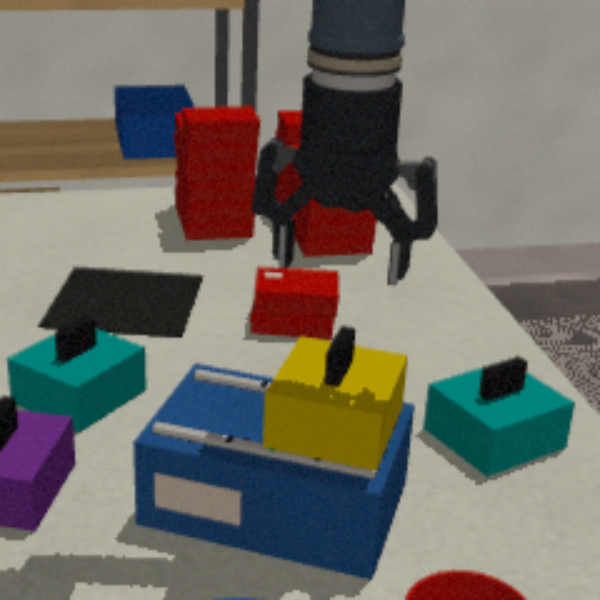

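The side view shows the gripper straddling the fin, with the black fin at crop (342,355), and the fingers closing across its thickness. I'll descend and grip.

Call:
step_arm(moves=[1, 0, -0.017, -0.2, 0, 1, 0, -0.017, -0.3, 0, 1, 0, -0.017, -0.373, 0, 1, 0, -0.017, -0.373, 0, 1, 0, -0.017, -0.373, 0, 0.5, 0, -0.017, -0.373, 0, 0, 0, -0.017, -0.373, 0, 0, 0, -0.017, -0.373, 0, 0, 0, -0.017, -0.373, 0, 0, 0, -0.017, -0.373, 0], grip_force=40)

```text
t: 3.7
tcp_pos: [0.6337, -0.1011, 0.2296]
tool_rot: [0.861, 0.508, 0.0, 0.0]
force: [0.0, -1.0, 1.6]
finger_gap: 0.156
gripper_force: 40.3
```

Call:
step_arm(moves=[0, 0, 0, 0, 0, 0, 0, 0, 0, 0, 0, 0, 0, 0, 0, 0, 0, 0, 0, 0])

```text
t: 4.2
tcp_pos: [0.6337, -0.1011, 0.2296]
tool_rot: [0.861, 0.508, 0.0, 0.0]
force: [-0.1, -0.8, 3.9]
finger_gap: 0.154
gripper_force: 40.4
```

Call:
step_arm(moves=[0, 0, 0, 0.05, 0, 0, 0, 0, 0.1, 0, 0, 0, 0, 0.2, 0, 0, 0, 0, 0.3, 0, 0, 0, 0, 0.4, 0, 0, 0, 0, 0.5, 0, 0, 0, 0, 0.5, 0])

```text
t: 5.08
tcp_pos: [0.6341, -0.1011, 0.3314]
tool_rot: [0.861, 0.508, 0.001, 0.002]
force: [1.0, -0.3, -1.9]
finger_gap: 0.156
gripper_force: 40.0
```

Run:
```python
from h import *
s=st(); b=snap('side'); a=snap('top')
k=np.hstack([b['color'][60:300,240:440],a['color'][100:340,250:450]]); cv2.imwrite('pics/s2.png',cv2.resize(k,None,fx=1.9,fy=1.9))
```

```text
t 5.08 tcp [ 0.6341 -0.1011  0.3314] ydir -28.93 tilt [ 0.004 -0.001 -1.   ] F [ 1.  -0.3 -1.9] gap 0.156 gf 39.95696425437927 q [-0.33  0.52  1.36  0.    1.26  0.17]
```

View pics/s2.png

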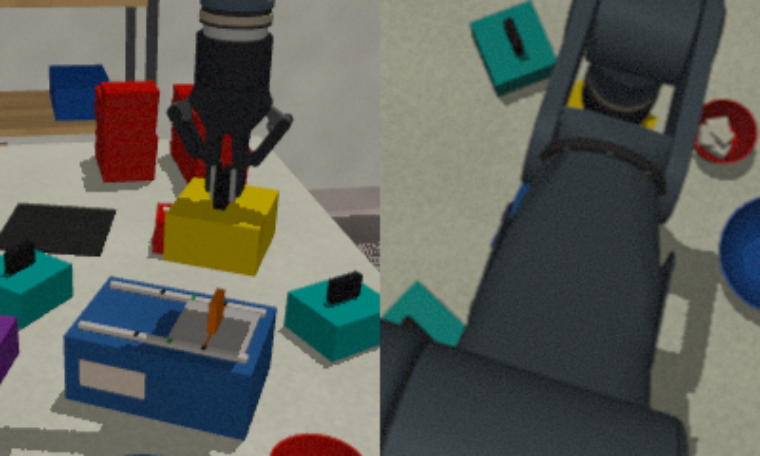

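The side view shows the cover held level at crop (220,225). It also exposes the orange tab at (216,315) on the shut gate. Carrying the cover to the mat.

Call:
step_arm(moves=[0, -0.065, 0.2, 0, 0, 0, -0.13, 0.4, 0, 0, 0, -0.19, 0.6, 0, 0, 0, -0.252, 0.787, 0, 0, 0, -0.252, 0.787, 0, 0])

```text
t: 5.8
tcp_pos: [0.581, 0.0591, 0.328]
tool_rot: [0.86, 0.51, -0.002, -0.001]
force: [1.0, -1.1, -1.1]
finger_gap: 0.153
gripper_force: 39.9
```

Call:
step_arm(moves=[0, -0.065, 0.2, 0, 0, 0, -0.13, 0.4, 0, 0, 0, -0.19, 0.6, 0, 0, 0, -0.252, 0.787, 0, 0, 0, -0.252, 0.787, 0, 0])

```text
t: 6.42
tcp_pos: [0.5317, 0.2153, 0.3284]
tool_rot: [0.861, 0.509, -0.001, -0.0]
force: [-0.2, 0.1, -1.5]
finger_gap: 0.157
gripper_force: 39.9
```

Call:
step_arm(moves=[0, -0.065, 0.2, 0, 0, 0, -0.13, 0.4, 0, 0, 0, -0.19, 0.6, 0, 0, 0, -0.252, 0.787, 0, 0, 0, -0.252, 0.787, 0, 0, 0, -0.252, 0.787, 0, 0])

```text
t: 7.18
tcp_pos: [0.483, 0.37, 0.3286]
tool_rot: [0.862, 0.508, -0.001, 0.001]
force: [-0.5, -0.9, -1.3]
finger_gap: 0.155
gripper_force: 39.9
```

Run:
```python
from h import *
s=st(); b=snap('side'); C=cloud(b)
hsv=cv2.cvtColor(b['color'],cv2.COLOR_BGR2HSV)
y=(hsv[...,0]>18)&(hsv[...,0]<38)&(hsv[...,1]>120)&(C[...,0]<.6)&(C[...,1]>.25)
P=C[y]; print(y.sum(),P.min(0),P.max(0),np.percentile(P[:,2],[1,99]))
```

```text
t 7.17 tcp [0.483  0.37   0.3286] ydir -28.99 tilt [-0.    -0.002 -1.   ] F [-0.5 -0.9 -1.3] gap 0.155 gf 39.9361377954483 q [ 0.47  0.48  1.45 -0.    1.22  0.98]
1328 [-0.87511001  0.28970107 -0.50435155] [0.59213719 1.86183279 0.41064628] [-0.22232505  0.25709698]
```

Call:
step_arm(moves=[0, 0, 0.005, -0.25, 0, 0, 0, 0.005, -0.5, 0, 0, 0, 0.005, -0.7, 0, 0, 0, 0.005, -0.82, 0, 0, 0, 0.005, -0.89, 0, 0, 0, 0.005, -0.9, 0, 0, 0, 0.005, -0.9, 0])

```text
t: 8.1
tcp_pos: [0.4831, 0.3722, 0.1502]
tool_rot: [0.862, 0.508, 0.001, 0.0]
force: [-1.3, 0.5, -1.8]
finger_gap: 0.157
gripper_force: 39.9
```

Call:
step_arm(moves=[0, 0, 0, -0.01, 0, 0, 0, 0, -0.02, 0, 0, 0, 0, -0.03, 0, 0, 0, 0, -0.04, 0, 0, 0, 0, -0.045, 0, 0, 0, 0, -0.045, 0])

```text
t: 8.85
tcp_pos: [0.4822, 0.3722, 0.1401]
tool_rot: [0.861, 0.508, -0.0, -0.0]
force: [-0.4, -0.8, -2.4]
finger_gap: 0.159
gripper_force: 39.9
```

Call:
step_arm(moves=[0, 0, 0, -0.004, 0, 0, 0, 0, -0.008, 0, 0, 0, 0, -0.012, 0, 0, 0, 0, -0.012, 0, 0, 0, 0, -0.012, 0])

```text
t: 9.48
tcp_pos: [0.4823, 0.3722, 0.1379]
tool_rot: [0.861, 0.508, 0.0, -0.0]
force: [0.6, 1.5, -0.4]
finger_gap: 0.155
gripper_force: 39.9
```

Call:
step_arm(moves=[0, 0, 0, -0.003, 0, 0, 0, 0, -0.006, 0, 0, 0, 0, -0.006, 0, 0, 0, 0, -0.006, 0])

```text
t: 9.98
tcp_pos: [0.4823, 0.3723, 0.1376]
tool_rot: [0.861, 0.508, 0.0, 0.0]
force: [-0.8, -1.0, 5.1]
finger_gap: 0.155
gripper_force: 41.0
```

Run:
```python
from h import *
s=st(); b=snap('side'); p=proj(b,[.482,.373,.03]).astype(int);print(p)
k=b['color'][p[1]-70:p[1]+50,p[0]-80:p[0]+80]; cv2.imwrite('pics/s3.png',cv2.resize(k,None,fx=4,fy=4))
```

```text
t 9.97 tcp [0.4823 0.3723 0.1376] ydir -28.94 tilt [ 0.  0. -1.] F [-0.8 -1.   5.1] gap 0.155 gf 40.963184237480164 q [ 0.47  0.73  1.6  -0.    0.82  0.98]
[268 171]
```

View pics/s3.png

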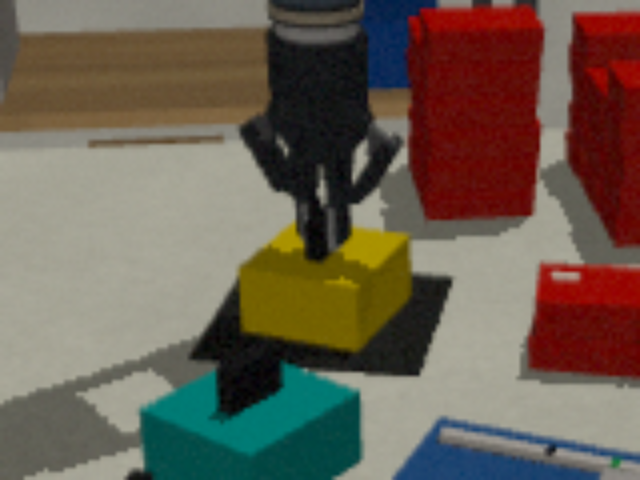

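The picture shows the cover standing flat on the dark mat at crop (325,290), and the force is 5 N up, so it has contact. Releasing and rising.

Call:
step_arm(moves=[0.3, 0, 0, 0, 0, 0.6, 0, 0, 0, 0, 1, 0, 0, 0, 0, 1, 0, 0, 0, 0, 1, 0, 0, 0, 0, 1, 0, 0, 0.1, 0, 1, 0, 0, 0.3, 0, 1, 0, 0, 0.6, 0, 1, 0, 0, 0.9, 0, 1, 0, 0, 0.9, 0])

```text
t: 11.28
tcp_pos: [0.4846, 0.3736, 0.3228]
tool_rot: [0.861, 0.508, 0.007, 0.0]
force: [0.1, 0.1, -0.5]
finger_gap: 1.0
gripper_force: 0.0
```

```bash
cat > m.py <<'E'
from h import *
s=st(); a=snap('top'); b=snap('side')
for n,x in(('top',a),('side',b)):
    h=cv2.cvtColor(x['color'],cv2.COLOR_BGR2HSV); H,S,V=[h[...,i].astype(int) for i in range(3)]; C=cloud(x)
    near=np.hypot(C[...,0]-.595,C[...,1]+.08)<.17
    o=(H>5)&(H<20)&(S>130)&near&(C[...,2]>.09)&(C[...,2]<.15)
    v,u=np.nonzero(o); P=C[o]
    print(n,'orange',len(u),(u.mean(),v.mean()) if len(u) else '')
    if len(u): t=P[P[:,2]>.128]; print(' mean',P.mean(0),'z',P[:,2].max(),'toppts',len(t),t.mean(0))
    g=(H>45)&(H<85)&(S>90)&near&(C[...,2]>.08)&(C[...,2]<.11)
    k,l,sta,ce=cv2.connectedComponentsWithStats(g.astype(np.uint8))
    for i in range(1,k):
        if sta[i,4]>1: print(' green',sta[i,4],ce[i],onz(x,*ce[i],.096))
    rl=(S<60)&(V>100)&near&(C[...,2]>.088)&(C[...,2]<.104)
    bl=(V<50)&near&(C[...,2]>.09)&(C[...,2]<.104)
    k,l,sta,ce=cv2.connectedComponentsWithStats(bl.astype(np.uint8))
    for i in range(1,k):
        if sta[i,4]>1: print(' black',sta[i,4],ce[i],onz(x,*ce[i],.096))
E
python3 m.py
python3 - <<'E'
from h import *
a=snap('top'); b=snap('side')
k=np.hstack([cv2.resize(a['color'][140:260,300:410],None,fx=3.5,fy=3.5,interpolation=2),cv2.resize(b['color'][190:310,270:390],None,fx=3.5,fy=3.5,interpolation=2)]); cv2.imwrite('pics/s4.png',k)
E
```

```text
t 11.28 tcp [0.4846 0.3736 0.3228] ydir -28.93 tilt [ 0.012  0.006 -1.   ] F [ 0.1  0.1 -0.5] gap 1.0 gf 0.0 q [0.47 0.49 1.45 0.   1.19 0.98]
top orange 98 (np.float64(361.6734693877551), np.float64(185.31632653061226))
 mean [ 0.63085785 -0.10104007  0.12440443] z 0.1396750560579741 toppts 55 [ 0.63283423 -0.09991689  0.13416658]
 green 2 [336.5 191.5] [ 0.62356091 -0.0369381   0.096     ]
 green 5 [371.4 208.6] [ 0.57471906 -0.12624735  0.096     ]
side orange 164 (np.float64(352.8658536585366), np.float64(224.29268292682926))
 mean [ 0.63111064 -0.11006893  0.11898187] z 0.13716336422225683 toppts 59 [ 0.63330715 -0.10474522  0.1337148 ]
 green 4 [341.5 216.5] [ 0.62349528 -0.03727394  0.096     ]
 green 7 [328.71428571 238.85714286] [ 0.5753757  -0.12459457  0.096     ]
 black 3 [325.33333333 213.33333333] [ 0.58861453 -0.01771374  0.096     ]
 black 2 [358.  219.5] [ 0.65857164 -0.05579056  0.096     ]
 black 3 [311.33333333 235.33333333] [ 0.54060352 -0.10585518  0.096     ]
 black 3 [346.66666667 242.66666667] [ 0.61032241 -0.14412508  0.096     ]
```

View pics/s4.png

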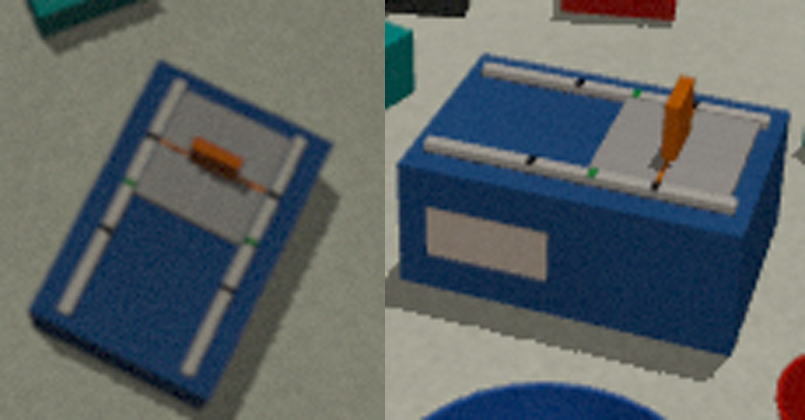

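The pictures show the bare gate with the orange tab at (215,158) left and (680,115) right, at the upper black lines. The green lines are at (130,183) and (252,240) left. The black, green and open line midpoints give a tab at (0.634,-0.100), a half-travel point at (0.5995,-0.081) and a slide direction of 151.3°.

Call:
step_arm(moves=[1, 0.249, -0.788, 0, 0, 1, 0.249, -0.788, 0, 0, 1, 0.249, -0.788, 0, 0, 1, 0.249, -0.788, 0, 0])

```text
t: 11.98
tcp_pos: [0.5323, 0.2118, 0.3145]
tool_rot: [0.863, 0.506, -0.002, -0.001]
force: [-0.1, -0.2, -0.6]
finger_gap: 1.001
gripper_force: 0.0
```

Call:
step_arm(moves=[1, 0.249, -0.788, 0, 0, 1, 0.249, -0.788, 0, 0, 1, 0.249, -0.788, 0, 0, 1, 0.249, -0.788, 0, 0])

```text
t: 12.48
tcp_pos: [0.5823, 0.0554, 0.3151]
tool_rot: [0.862, 0.507, -0.001, -0.001]
force: [0.3, 0.3, 0.4]
finger_gap: 1.0
gripper_force: 0.0
```

Call:
step_arm(moves=[1, 0.249, -0.788, 0, 0, 1, 0.249, -0.788, 0, 0, 1, 0.249, -0.788, 0, 0, 1, 0.249, -0.788, 0, 0, 1, 0.249, -0.788, 0, 0, 1, 0.249, -0.788, 0, 0])

```text
t: 13.22
tcp_pos: [0.6311, -0.0982, 0.3163]
tool_rot: [0.861, 0.509, -0.0, -0.001]
force: [0.1, 0.7, -0.7]
finger_gap: 0.998
gripper_force: 0.0
```

```bash
python3 -c "
from h import *
s=st(); print((np.array([.634,-.1,.176])-s['tcp_pos'])/.2)"
```

```text
t 13.22 tcp [ 0.6311 -0.0982  0.3163] ydir -28.8 tilt [-0.001  0.001 -1.   ] F [ 0.1  0.7 -0.7] gap 0.998 gf 0.0 q [-0.33  0.53  1.38  0.    1.23  0.17]
[ 0.01438257 -0.00891381 -0.70152909]
```

Call:
step_arm(moves=[1, 0.01, -0.005, -0.2, 0, 1, 0.01, -0.005, -0.4, 0, 1, 0.01, -0.005, -0.55, 0, 1, 0.01, -0.005, -0.65, 0, 1, 0.01, -0.005, -0.69, 0, 1, 0.01, -0.005, -0.695, 0, 1, 0.01, -0.005, -0.695, 0], grip_force=60)

```text
t: 14.1
tcp_pos: [0.6342, -0.1014, 0.1788]
tool_rot: [0.861, 0.508, 0.001, 0.001]
force: [0.0, -0.4, 0.2]
finger_gap: 1.002
gripper_force: 0.0
```

Call:
step_arm(moves=[0.5, 0, 0, 0, 0, 0.3, 0, 0, 0, 0, 0, 0, 0, 0, 0, 0, 0, 0, 0, 0, 0, 0, 0, 0, 0, 0, 0, 0, 0, 0, 0, 0, 0, 0, 0, 0, 0, 0, 0, 0])

```text
t: 15.1
tcp_pos: [0.6342, -0.1019, 0.1779]
tool_rot: [0.861, 0.508, 0.0, 0.001]
force: [2.7, -1.7, -0.9]
finger_gap: 0.102
gripper_force: 59.8
```

```bash
python3 m.py
```

```text
t 15.1 tcp [ 0.6342 -0.1019  0.1779] ydir -28.93 tilt [ 0.002 -0.001 -1.   ] F [ 2.7 -1.7 -0.9] gap 0.102 gf 59.78853642940521 q [-0.33  0.7   1.49 -0.    0.95  0.17]
top orange 0 
side orange 122 (np.float64(351.6803278688525), np.float64(225.672131147541))
 mean [ 0.62730545 -0.1146166   0.11859341] z 0.1427954096989804 toppts 44 [ 0.63034533 -0.10739792  0.13418768]
 green 3 [341.33333333 216.33333333] [ 0.6232759  -0.03647722  0.096     ]
 green 6 [329.  238.5] [ 0.57625397 -0.12334111  0.096     ]
 black 3 [325.33333333 213.33333333] [ 0.58861453 -0.01771374  0.096     ]
 black 3 [311.33333333 235.33333333] [ 0.54060352 -0.10585518  0.096     ]
 black 4 [347.  242.5] [ 0.61117075 -0.14362081  0.096     ]
```

Call:
step_arm(moves=[0, -0.022, 0.012, 0, 0, 0, -0.044, 0.024, 0, 0, 0, -0.066, 0.036, 0, 0, 0, -0.088, 0.048, 0, 0, 0, -0.11, 0.06, 0, 0, 0, -0.132, 0.072, 0, 0, 0, -0.154, 0.084, 0, 0, 0, -0.165, 0.09, 0, 0, 0, -0.17, 0.093, 0, 0, 0, -0.17, 0.093, 0, 0, 0, -0.17, 0.093, 0, 0])

```text
t: 16.58
tcp_pos: [0.6022, -0.0845, 0.178]
tool_rot: [0.861, 0.508, 0.002, 0.003]
force: [6.8, -4.0, -4.2]
finger_gap: 0.109
gripper_force: 59.2
```

```bash
python3 m.py
python3 - <<'E'
from h import *
s=manip.sense(); d=s['tcp_pos']-[.6342,-.1019,.1779]; print('travel',d@[-.877,.480,0],'perp',d@[.48,.877,0],'Fs',s['force']@[.877,-.48,0])
b=snap('side'); a=snap('top')
cv2.imwrite('pics/s5.png',cv2.resize(b['color'][170:290,270:400],None,fx=5,fy=5,interpolation=2))
E
```

```text
t 16.57 tcp [ 0.6022 -0.0845  0.178 ] ydir -28.95 tilt [ 0.007 -0.003 -1.   ] F [ 6.8 -4.  -4.2] gap 0.109 gf 59.18894290924072 q [-0.32  0.67  1.58 -0.    0.88  0.18]
top orange 0 
 black 2 [342.5 178. ] [ 0.65986137 -0.05430307  0.096     ]
side orange 120 (np.float64(335.84166666666664), np.float64(222.63333333333333))
 mean [ 0.59609322 -0.09683971  0.11806053] z 0.14302197220352325 toppts 43 [ 0.59847564 -0.09075521  0.13418956]
 green 4 [329.  238.5] [ 0.57625397 -0.12334111  0.096     ]
 black 3 [325.33333333 213.33333333] [ 0.58861453 -0.01771374  0.096     ]
 black 2 [358.  219.5] [ 0.65857164 -0.05579056  0.096     ]
 black 4 [311.5 235. ] [ 0.54117242 -0.10461703  0.096     ]
 black 2 [346.5 242.5] [ 0.61011622 -0.14346876  0.096     ]
travel 0.03642127199185066 perp -9.335628419421434e-05 Fs 9.7720861591615
```

View pics/s5.png

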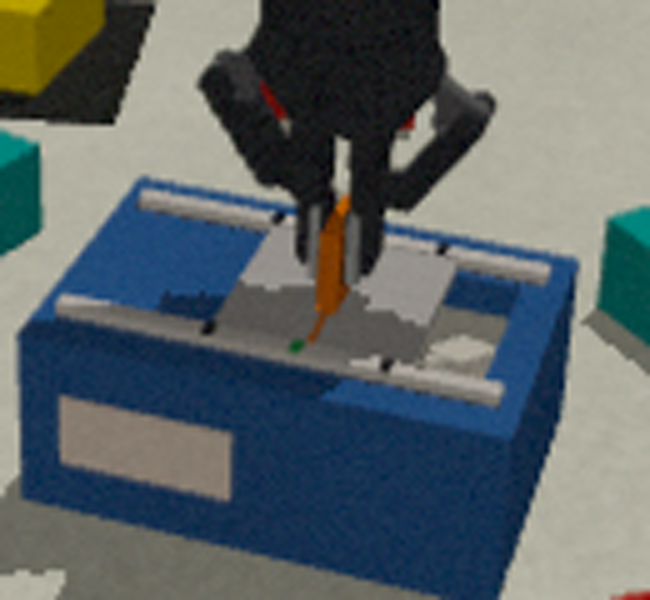

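The picture shows the tab gripped. Its stripe meets the near rail at about (308,348), short of the green mark at (297,346), so it is about 4 mm short. The TCP reading agrees.

Call:
step_arm(moves=[0, -0.01, 0.005, 0, 0, 0, -0.018, 0.01, 0, 0, 0, -0.018, 0.01, 0, 0, 0, -0.018, 0.01, 0, 0, 0, -0.018, 0.01, 0, 0, 0, -0.018, 0.01, 0, 0])

```text
t: 17.52
tcp_pos: [0.5988, -0.0826, 0.178]
tool_rot: [0.861, 0.508, 0.002, 0.003]
force: [8.7, -5.4, -4.1]
finger_gap: 0.103
gripper_force: 59.1
```

Run:
```python
from h import *
s=st(); d=s['tcp_pos']-[.6342,-.1019,.1779]; print('travel',d@[-.877,.480,0],'to green',([.5995,-.081,.178]-s['tcp_pos'])@[-.877,.48,0],'Fs',s['force']@[.877,-.48,0])
b=snap('side'); k=b['color']
cv2.imwrite('pics/s6.png',np.hstack([cv2.resize(k[195:255,300:370],None,fx=6,fy=6,interpolation=2),cv2.resize(k[120:210,215:320],None,fx=3.5,fy=4,interpolation=2)]))
```

```text
t 17.52 tcp [ 0.5988 -0.0826  0.178 ] ydir -28.95 tilt [ 0.007 -0.003 -1.   ] F [ 8.7 -5.4 -4.1] gap 0.103 gf 59.14801776409149 q [-0.32  0.66  1.59 -0.    0.88  0.18]
travel 0.040347620370437404 to green 0.00011627962956255958 Fs 10.193907642442998
```

View pics/s6.png

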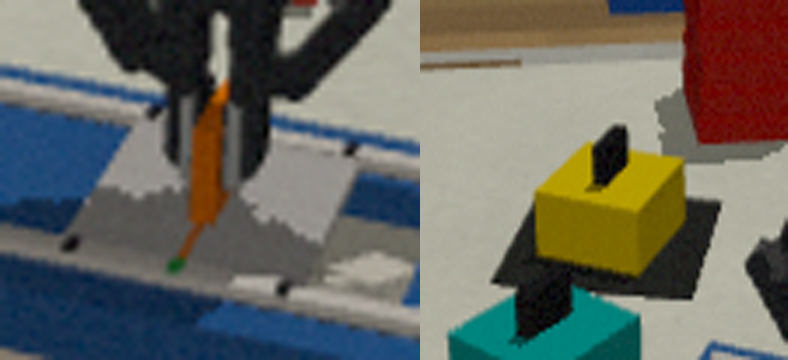

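The left crop shows the tab's stripe meeting the green mark at (177,265). The right crop shows the cover upright in the middle of the mat at (610,215). Spring force is 10.2 N, as expected at half travel, so I'm handing it in with the grip held.

```bash
python3 -c "
from station import manip
print(manip.sign_off())"
```

```text
the job is handed in; nothing more can be done
None
```

The cover stands upright in the middle of the mat, and the gate is held at half travel against the spring (tab on the green lines, about 10 N); the job was handed in at about 17.6 s.

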